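# Start a timed test on the reader

### The arm

A 6-joint arm with a two-finger parallel gripper is mounted at the origin on the work surface. World frame = base frame: x ahead of the robot, y to its left, z up, the work surface at z = 0. Lengths are in m, angles in rad, forces in N, time in s.
With the tool pointing down it reaches from about 0.325 to 0.9 m from the base axis. Payload 6.1 kg.
Tool frame: the origin (TCP) lies between the finger pads; the fingertips stand 19 mm ahead of it and the grasp point (between the pads) is the TCP; z points along the fingers, y is the line along which they close (so a half turn about z gives the same grasp; the last joint's range is limited). The gripper opens to 85 mm and grips with 20 to 120 N. Pads are 22 mm wide; open, the fingers measure 114 mm over their backs; the gripper's body (76 mm by 85 mm) begins 54 mm behind the grasp point. The pads swing forward as they close: fully open they stand 13 mm farther back than shut.
Start: joints at [1.11, 0.22, 1.526, -0, 1.395, -0.126], TCP at [0.205, 0.59, 0.217] pointing down, gripper open.
Joint ranges: [-2.98, 2.98], [-0.91, 2.08], [0.09, 2.57], [-1.24, 4.39], [0.2, 2.65], [-2.68, 2.68]. Speed limits (rad/s): [2.57, 2.57, 3.01, 3.14, 3.14, 3.14].

### API

Orientations are given as a rotation vector (axis times angle).
In Python, from station import * gives the robot as it stands.
- The arm moves only by the tool drive_tool, never from a script. Its argument "motion" is one flat list of numbers, 5 for each row, row after row: the shift along the tool's x, y, z in m, then the turn about the tool's z in degrees, then the finger opening in m, from 0 to 0.0854. In form: [dx, dy, dz, twist, gripper, dx, dy, dz, twist, gripper, ...]. A call has 1 to 8 rows; each row is the pose to reach, as a shift and turn from the pose commanded when the call began, along the tool's axes at that moment; what a row does not reach only later rows make up. A row lasts 1/10 s, in which the tool goes at most 50 mm and 8.59 degrees, less where a joint would pass 70% of its speed; a pose out of reach is approached as far as the arm can. A call with a gripper value outside its range is refused whole. The fingers move at their own pace and stop on an object; "force" is the grip in N (left out, the last holds). Time passes only in rows, so rows that repeat a pose let the fingers close. It gives the time, the measured TCP pose, the force, the opening and the grip force at its end, in the units of the state.
- read_state(): the state, without advancing time (a new reading comes with each control period).
- snapshot(name): name is "scene" or "top"; returns the picture (384x512x3 uint8, red, green, blue); there is no depth.
- camera_model(name): a dict with "K" (3x3 intrinsics, pixels), "world_to_cam" (4x4, takes a point from world to camera coordinates). Camera axes: x right, y down, z forward; pixel columns grow to the right and rows downward; lengths in m; the calibration is good to about 2 mm. A picture is of the moment at which its call begins. camera_model takes no time and is no camera call.
- close_job(): hands the job in; it is judged then, once.
Trained networks look in the newest picture that a camera, given by its name, has taken for a name from the list of things; names that differ only in an ending like _2 or _b are one class to them, and where a whole thing is asked for, a point or a joint stands for the part that bears it (a point fixed in the world has none). Each returns a list of dicts, best first, with "conf" (0 to 1); they miss things now and then, are a little off and sometimes report something else, mostly with a low value. They report only what shows in the picture. A call takes as long as a camera call. They do not tell look-alikes from the thing itself.
- find_in(camera, thing): "xyz" ([x, y, z] in m, in world coordinates, good to about 4 mm: the middle of the surface that is visible of it).
- cut_out(camera, thing): "pixels" (384x512 bool, what is visible of it).
- place_of(camera, thing): "xyz" ([x, y, z] in m, in world coordinates, good to about 4 mm: a listed point, or the origin of a listed thing).
The state is a dict: "t": time; "qpos": joint angles; "joint_velocities": joint speeds; "joint_torque": joint torques, N m; "ee_pos": TCP position; "eef_rot": TCP orientation; "force": force on the tool from outside, world axes, zero at the start; "ft_torque": the same for the moment, N m; "width": finger opening in m; "grip_force": force on a finger pad.
Only numpy, scipy, OpenCV 4.12 (cv2) and the standard library are available. Lean on these libraries where they do the work, as an engineer would, in place of code of your own. Each camera call takes 0.05 s, during which the arm holds its last target. There are 200 camera calls.

### The job

Start the timed test by touch alone: press the green end of the white reader's rocker switch fully down to switch the reader on, then push its blue-fronted tray fully home, then press the green start key of the blue timer on the bench all the way down and let it up again. Only press and push: leave both timers lying where they are, do not press the blue timer's red key or any key of the orange timer, and leave everything else on the bench undisturbed.

Things in the scene. Friction and masses are not known exactly. Their poses are not given: they have to be found in the camera images.
- reader: white test reader fixed to the bench, 180 (x) x 200 (y) x 80 mm high, with a blue screen on top; origin at the centre of its underside, its front (tray side) faces its own -x, z up. The rocker switch is on its top (pivot at x = -50, y = +66, z = 89.5 mm); the tray comes out at the middle of its front
- rocker (a joint): the reader's on/off rocker switch, a see-saw paddle 48 (along the reader's x) x 24 x 6 mm, green on the end towards the reader's front, black on the other. 0 rad: off, the green end stands up; 0.4 rad: on, the green end is fully down and the black end up. It takes about 2 to 5 N on the green end (0.035 N m of friction about its pivot) and stays where it is left
- rocker_green (a point): middle of the upper face of the rocker's green end, 16 mm from the pivot; moves with the rocker, about 96 mm above the bench when off, 89 mm when on
- tray (a joint): the reader's cassette tray, which slides along the reader's x: 0 m fully home, up to 0.045 m out; it slides against about 3 N of friction, stops hard at 0 and stays where it is left. A white cassette is fixed on it
- tray_front (a point): centre of the outer face of the tray's blue front plate, which is upright, 90 mm wide (y), 30 mm high (25 to 55 mm above the bench) and 12 mm thick; push it along the reader's +x. When home the plate's outer face is 17 mm in front of the reader's case
- timer_blue: blue bench timer lying loose and flat on the bench, face up, 76 (x) x 68 (y) x 21 mm high, 0.16 kg, display on its +x half, two round keys on its -x half; origin at the centre of its underside, z up; the key centres lie at x = -21 mm, y = +19 mm (green) and y = -19 mm (red), their tops 27 mm above the bench
- timer_blue_start (a joint): green start key of the blue timer: 0 m up, 0.004 m fully pressed (straight down); a spring of 1.2 N at the top, 4 N fully down, returns it
- timer_blue_start_top (a point): centre of the top of the blue timer's green start key, 20 mm across, standing 6 mm above the timer's case
- timer_blue_clear (a joint): red clear key of the blue timer: 0 m up, 0.004 m fully pressed; same spring
- timer_orange: orange bench timer lying loose and flat on the bench, face up, 76 (x) x 68 (y) x 21 mm high, 0.16 kg, display on its +x half, two round keys on its -x half; origin at the centre of its underside, z up; the key centres lie at x = -21 mm, y = +19 mm (green) and y = -19 mm (red), their tops 27 mm above the bench
- timer_orange_start (a joint): green start key of the orange timer: 0 m up, 0.004 m fully pressed (straight down); a spring of 1.2 N at the top, 4 N fully down, returns it
- timer_orange_start_top (a point): centre of the top of the orange timer's green start key, 20 mm across, standing 6 mm above the timer's case
- timer_orange_clear (a joint): red clear key of the orange timer: 0 m up, 0.004 m fully pressed; same spring
- red_cup: red open plastic cup, 72 mm across, 58 mm high, origin at the centre of its underside
- dropper: small white dropper bottle, 28 mm across, 58 mm high, origin at the centre of its underside
- kit_box: white box with a red band, 60 x 100 x 50 mm high, origin at the centre of its underside
- pen: dark pen with a blue end, 130 mm long (its x) and 10 mm thick, origin at the middle of its underside
- jar: clear jar with an orange cap, 52 mm across, 65 mm high, origin at the centre of its underside
- cassette: loose white test cassette, 70 (x) x 22 x 6 mm, origin at the centre of its underside
Mind the look-alikes: they are no part of the job. Of the things that look like the timer_blue, take the one that is farthest to the robot's left at the start. There is more than one size of the timer_orange; the one meant has the size given above.

How it is judged:
On the way, in this order (a step that is already met when the one before it is completed fails the run):
1. the rocker's green end is pressed down (reader on) while the tray is still out (value of joint rocker above 0.3 rad and value of joint tray above 0.012 m), for 0.1 s.
2. the tray is pushed fully home, the reader still on (value of joint tray below 0.003 m and value of joint rocker above 0.3 rad), for 0.1 s.
3. the green start key of the blue timer is pressed down, the reader on and the tray home (all of step 2 and value of joint timer_blue_start above 0.003 m), for 0.05 s.
At the end, for the whole second after the job is handed in: Rocker on (over 0.3 of 0.4 rad), tray home (within 3 mm), the blue timer's keys up again (within 1 mm), both timers at rest flat on the bench within 20 mm of where they lay, and all bystanders within 20 mm of where they stood (all of step 2 and value of joint each of timer_blue_start, timer_blue_clear below 0.001 m and height (world z) of each of timer_blue, timer_orange below 0.005 m and distance of each of timer_blue, timer_orange, red_cup, dropper, kit_box, pen, jar, cassette from where it was at the start of the episode below 0.02 m and linear speed of each of timer_blue, timer_orange below 0.02 m/s); the robot touches nothing.
It fails at once if the tray is pushed in before the reader is switched on (value of joint tray below 0.012 m and value of joint rocker below 0.3 rad).
It fails at once if the blue timer's start key is pressed before the tray is home (value of joint timer_blue_start above 0.0025 m and value of joint tray above 0.004 m).
It fails at once if the blue timer's red key or a key of the orange timer is pressed (value of joint any of timer_blue_clear, timer_orange_start, timer_orange_clear above 0.002 m).
It fails at once if a timer is lifted off the bench (8 mm), tipped or carried off (20 mm) (height (world z) of any of timer_blue, timer_orange above 0.008 m or distance of any of timer_blue, timer_orange from where it was at the start of the episode above 0.02 m or angle between any of timer_blue, timer_orange's own z axis and vertical above 0.2 rad).
It fails at once if a bystander is moved by more than 20 mm or knocked over (distance of any of red_cup, dropper, kit_box, pen, jar, cassette from where it was at the start of the episode above 0.02 m or angle between any of red_cup, dropper, jar's own z axis and vertical above 0.4 rad).
It also fails if it takes over 58 s, if anything falls off the work surface, if the arm or the gripper's body presses on something with over 40 N, if the wrist force passes 120 N, or if a joint passes its speed limit or range.

## Working session

There is one attempt and no reset: what is moved stays moved. The work goes in short steps, Python scripts to look and compute and a tool call to move; the robot and the scene stay as the last step left them, time stands still between calls to the robot, and variables do not carry over. Pictures are saved under pics/ and viewed, at most 10 in all, crops included, and the job is handed in when it is done.

Besides the shell and the picture viewer there is one more tool, called as name(argument=value, ...) on one line, values as JSON. drive_tool: Moves the arm, as the interface text tells. Its arguments: {"type":"object","properties":{"motion":{"type":"array"},"force":{"type":"number"}},"required":["motion"]}

```bash
mkdir -p pics; python3 - <<'E'
from station import *
import cv2, numpy as np
for c in ("scene","top"):
    im=snapshot(c); cv2.imwrite(f"pics/{c}0.png",im[:,:,::-1])
    for n in ("reader","rocker_green","tray_front","timer_blue","timer_blue_start_top","timer_orange"):
        print(c,n,[(np.round(d["xyz"],3).tolist(),round(d["conf"],2)) for d in place_of(c,n)])
s=read_state(); print(s["t"],s["ee_pos"],s["eef_rot"],s["width"])
M=camera_model("top"); print(M["K"],M["world_to_cam"])
E
```

```text
scene reader [([0.63, 0.156, 0.0], 0.95)]
scene rocker_green [([0.572, 0.226, 0.099], 0.53)]
scene tray_front [([0.477, 0.174, 0.042], 0.75)]
scene timer_blue [([0.461, -0.261, -0.001], 0.66), ([0.492, -0.472, -0.001], 0.51)]
scene timer_blue_start_top [([0.435, -0.246, 0.022], 0.39)]
scene timer_orange [([0.469, -0.11, -0.002], 0.98), ([0.473, 0.002, 0.004], 0.79)]
top reader [([0.627, 0.157, 0.0], 0.73)]
top rocker_green [([0.57, 0.226, 0.093], 0.48)]
top tray_front [([0.483, 0.169, 0.038], 0.97)]
top timer_blue [([0.498, -0.474, -0.001], 0.95), ([0.458, -0.26, -0.0], 0.81)]
top timer_blue_start_top [([0.435, -0.245, 0.028], 0.57), ([0.51, -0.496, 0.03], 0.5), ([0.263, -0.452, 0.028], 0.39)]
top timer_orange [([0.468, -0.109, 0.002], 0.94)]
0.7 [0.20536508 0.59029837 0.21662909] [5.23413333e-01 3.09766234e+00 6.67976872e-05] 0.08533563617568815
[[349.20728512   0.         245.70049228]
 [  0.         349.20728512 192.40888502]
 [  0.           0.           1.        ]] [[ 0.03844337 -0.99925692  0.00277663 -0.09741166]
 [-0.97267609 -0.03805715 -0.22902594  0.50895938]
 [ 0.22896143  0.00610377 -0.97341636  0.8520086 ]
 [ 0.          0.          0.          1.        ]]
```

View pics/top0.png

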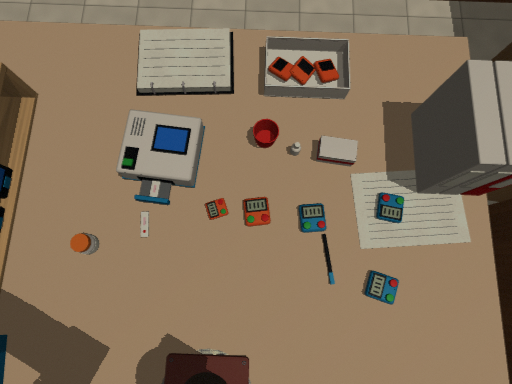

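View pics/scene0.png

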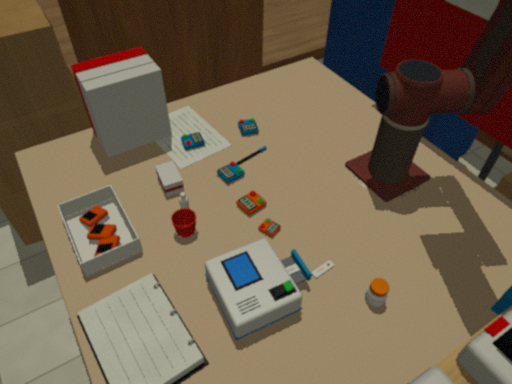

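Top view: reader at (162,150), green rocker end at (127,162), tray front at (153,197). The blue timers are at (313,218), (391,207) and (382,287). Something blue also shows at the far left edge, so I'll check that and refine the points.

```bash
cat > h.py <<'E'
from station import *
import cv2, numpy as np
def ray(c,uv,z):
    M=camera_model(c);K,T=M["K"],M["world_to_cam"];R,t=T[:3,:3],T[:3,3]
    o=-R.T@t; d=R.T@np.linalg.inv(K)@np.array([uv[0],uv[1],1.]); return o+d*(z-o[2])/d[2]
E
python3 - <<'E'
from h import *
a=cv2.imread("pics/top0.png"); b=cv2.imread("pics/scene0.png")
f=lambda i,s:cv2.resize(i,s,interpolation=cv2.INTER_CUBIC)
cv2.imwrite("pics/crop.png",np.vstack([np.hstack([f(a[100:220,0:80],(200,300)),f(a[100:220,100:220],(300,300)),f(a[190:310,290:410],(300,300))]),np.hstack([f(b[264:384,392:512],(300,300)),f(b[230:330,200:360],(500,300))])]))
for c,i,zs in(("top",a,(.093,.027)),("scene",b,(.093,.027))):
    h=cv2.cvtColor(i,cv2.COLOR_BGR2HSV)
    for nm,lo,hi in(("green",(50,120,60),(75,255,255)),("red",(0,170,90),(8,255,255))):
        m=cv2.inRange(h,lo,hi)
        n,_,st,ce=cv2.connectedComponentsWithStats(m)
        for k in range(1,n):
            if 12<st[k,4]<250: print(c,nm,ce[k].round(1),st[k,4],*[ray(c,ce[k],z).round(3)[:2] for z in zs])
print(ray("top",(2,185),.027))
E
```

```text
top green [127.3 161.6] 66 [0.573 0.228] [0.594 0.252]
top green [399.7 200.2] 38 [ 0.499 -0.463] [ 0.515 -0.493]
top green [222.8 210.6] 16 [ 0.456 -0.023] [ 0.468 -0.018]
top green [250.4 218.5] 33 [ 0.439 -0.092] [ 0.449 -0.093]
top green [306.7 224.9] 39 [ 0.428 -0.231] [ 0.438 -0.242]
top green [389.4 297.4] 46 [ 0.265 -0.424] [ 0.262 -0.451]
top red [385.5 197.3] 30 [ 0.505 -0.428] [ 0.521 -0.455]
top red [219.5 207.4] 145 [ 0.464 -0.014] [ 0.476 -0.009]
top red [252.4 198.4] 18 [ 0.49  -0.095] [ 0.504 -0.096]
top red [320.9 223.7] 31 [ 0.433 -0.266] [ 0.443 -0.28 ]
top red [392.9 282.6] 35 [ 0.299 -0.435] [ 0.298 -0.462]
scene green [238.9 169.6] 17 [ 0.467 -0.183] [ 0.434 -0.244]
scene green [260.5 200.3] 14 [ 0.478 -0.042] [ 0.445 -0.091]
scene green [287.9 286. ] 76 [0.57  0.228] [0.544 0.198]
scene red [252.1 193.2] 25 [ 0.484 -0.078] [ 0.452 -0.13 ]
scene red [103.2 215.2] 13 [ 0.878 -0.22 ] [ 0.875 -0.283]
scene red [ 85.3 223.1] 13 [ 0.927 -0.217] [ 0.928 -0.28 ]
scene red [261.9 225.6] 16 [0.524 0.038] [ 0.495 -0.006]
scene red [268.4 232.9] 13 [0.522 0.069] [0.493 0.027]
scene red [496.7 325.9] 212 [0.226 0.558] [0.175 0.553]
[0.51471433 0.58386285 0.027     ]
```

View pics/crop.png

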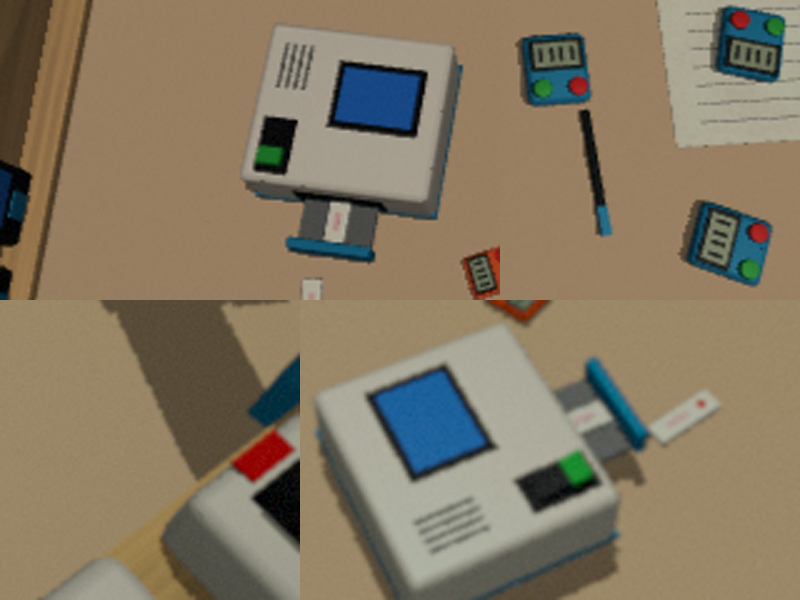

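The leftmost blue items at the edge sit in a crate and are a different device, so the target timer is the one at (313,218). Its green key is at about (0.436, -0.243). Reader yaw is about -5.6°, and the rocker and tray points agree with that. Next I move above the rocker with the fingers shut.

drive_tool(motion=[-0.46, -0.223, 0.03, -13.6, 0, -0.46, -0.223, 0.03, -13.6, 0, -0.46, -0.223, 0.03, -13.6, 0, -0.46, -0.223, 0.03, -13.6, 0, -0.46, -0.223, 0.03, -13.6, 0, -0.46, -0.223, 0.03, -13.6, 0, -0.46, -0.223, 0.03, -13.6, 0, -0.46, -0.223, 0.03, -13.6, 0])

```text
t: 1.5
ee_pos: [0.4875, 0.3074, 0.1935]
eef_rot: [0.153, 3.137, 0.001]
force: [0.5, 1.0, 0.7]
width: 0.0002
grip_force: 0.0
```

drive_tool(motion=[-0.087, -0.071, 0.02, 0, 0, -0.087, -0.071, 0.02, 0, 0, -0.087, -0.071, 0.04, 0, 0, -0.087, -0.071, 0.04, 0, 0, -0.087, -0.071, 0.04, 0, 0])

```text
t: 2.0
ee_pos: [0.5653, 0.2298, 0.1528]
eef_rot: [-0.154, -3.136, 0.0]
force: [-0.2, -0.5, -0.3]
width: 0.0002
grip_force: 0.0
```

```bash
python3 - <<'E'
from h import *
s=read_state(); print(s["ee_pos"],s["eef_rot"],s["force"])
a=snapshot("top")[:,:,::-1];b=snapshot("scene")[:,:,::-1]
f=lambda i:cv2.resize(i,(400,400),interpolation=cv2.INTER_CUBIC)
cv2.imwrite("pics/c2.png",np.hstack([f(a[80:220,80:220]),f(b[200:340,200:340])]))
E
```

```text
[0.56525537 0.2298101  0.15276856] [-1.54228604e-01 -3.13588851e+00  1.88725129e-04] [-0.19456201 -0.51870499 -0.33230034]
```

View pics/c2.png

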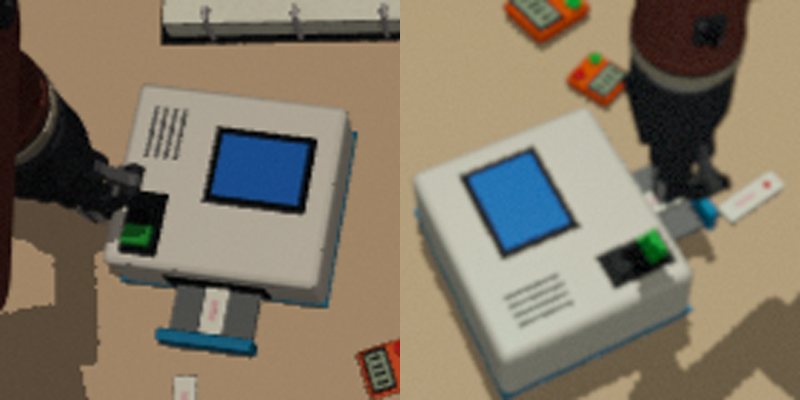

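The picture shows the shut fingertips above the green end, offset as parallax would give at that height. Lowering in small steps.

```bash
python3 -c "
from h import *
print(ray('top',(124.5,143.5),.134),ray('scene',(308.5,266),.134))"
```

```text
[0.60698744 0.22561364 0.134     ] [0.51293976 0.22766214 0.134     ]
```

drive_tool(motion=[0, 0, 0.025, 0, 0, 0, 0, 0.035, 0, 0, 0, 0, 0.035, 0, 0])

```text
t: 2.4
ee_pos: [0.5641, 0.2306, 0.117]
eef_rot: [-0.15, -3.135, 0.001]
force: [-0.3, -0.5, -0.3]
width: 0.0
grip_force: 0.0
```

drive_tool(motion=[-0.002, -0.002, 0.003, 0, 0, -0.002, -0.002, 0.006, 0, 0, -0.002, -0.002, 0.008, 0, 0, -0.002, -0.002, 0.008, 0, 0])

```text
t: 2.8
ee_pos: [0.5677, 0.2277, 0.1103]
eef_rot: [0.153, 3.138, 0.0]
force: [0.1, 0.3, -0.2]
width: 0.0001
grip_force: 0.0
```

drive_tool(motion=[0, 0, 0.002, 0, 0, 0, 0, 0.003, 0, 0, 0, 0, 0.004, 0, 0])

```text
t: 3.1
ee_pos: [0.5677, 0.2277, 0.1062]
eef_rot: [0.153, 3.138, 0.0]
force: [-0.1, 0.0, 0.4]
width: -0.0
grip_force: 0.0
```

```bash
python3 - <<'E'
from h import *
s=read_state(); print(s["ee_pos"],s["force"])
a=snapshot("top")[:,:,::-1];b=snapshot("scene")[:,:,::-1]
f=lambda i:cv2.resize(i,(400,400),interpolation=cv2.INTER_CUBIC)
cv2.imwrite("pics/c3.png",np.hstack([f(a[110:200,90:180]),f(b[240:330,250:340])]))
E
```

```text
[0.5676985  0.22770467 0.1062377 ] [-0.13537826  0.01764194  0.36884048]
```

View pics/c3.png

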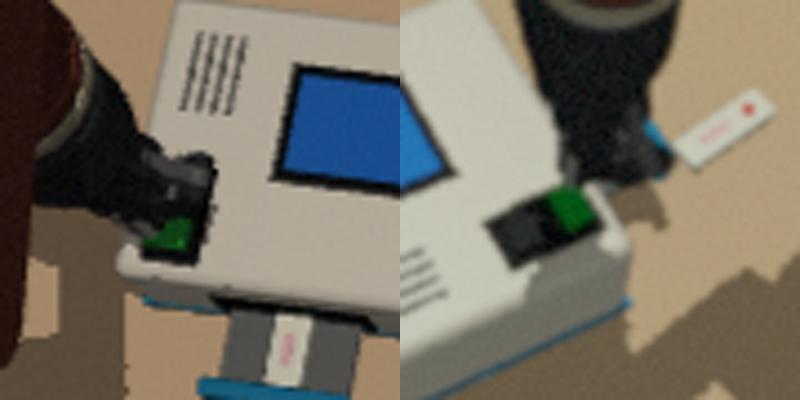

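```bash
python3 - <<'E'
from h import *
for c,o in(("top",(90,110)),("scene",(250,240))):
    M=camera_model(c)
    for z in(.087,.106,.12,.14):
        p=M["world_to_cam"]@[.5677,.2277,z,1]; u=M["K"]@p[:3]; u=u[:2]/u[2]; print(c,z,u.round(1),((u-o)*400/90).round())
    for d in place_of(c,"rocker_green")[:2]: print(d)
    a=snapshot(c)[:,:,::-1]; m=cv2.inRange(cv2.cvtColor(np.ascontiguousarray(a),cv2.COLOR_BGR2HSV),(50,120,40),(75,255,255)); ys,xs=np.nonzero(m); k=(abs(xs-(127 if c=="top" else 288))<15)&(abs(ys-(162 if c=="top" else 286))<15); print(k.sum(),xs[k].mean(),ys[k].mean(),xs[k].min(),xs[k].max(),ys[k].min(),ys[k].max())
E
```

```text
top 0.087 [128.  164.5] [169. 242.]
top 0.106 [125.6 162.2] [158. 232.]
top 0.12 [123.7 160.4] [150. 224.]
top 0.14 [120.9 157.8] [137. 212.]
{'xyz': [0.5695, 0.2244, 0.092], 'conf': 0.58}
{'xyz': [0.4371, -0.2472, 0.0293], 'conf': 0.32}
44 128.4090909090909 162.4090909090909 122 132 159 165
scene 0.087 [288.4 286.9] [171. 208.]
scene 0.106 [288.9 282.7] [173. 190.]
scene 0.12 [289.3 279.6] [175. 176.]
scene 0.14 [289.9 275. ] [177. 156.]
{'xyz': [0.5728, 0.2292, 0.0993], 'conf': 0.68}
69 287.9130434782609 286.4492753623188 283 293 282 291
```

```bash
python3 - <<'E'
from h import *
P=[]
for c in("top","scene"):
    M=camera_model(c); P.append(M["K"]@M["world_to_cam"][:3]); T=M["world_to_cam"]; print(c,(-T[:3,:3].T@T[:3,3]).round(3))
X=lambda a,b:(lambda h:(h[:3]/h[3]).ravel().round(3))(cv2.triangulatePoints(P[0],P[1],np.array(a,float),np.array(b,float)))
t=lambda u,v:(90+u*90/400,110+v*90/400); s=lambda u,v:(250+(u-400)*90/400,240+v*90/400)
for a,b in(((185,175),(650,160)),((185,175),(600,180)),((140,235),(600,180)),((160,230),(580,185))): print(a,b,X(t(*a),s(*b)))
a=cv2.imread("pics/c3.png"); 
i=snapshot("top")[:,:,::-1][110:190,85:165]; j=snapshot("scene")[:,:,::-1][220:300,260:340]
g=lambda i:cv2.resize(np.clip(255*(i/255.)**.45,0,255).astype(np.uint8),(400,400),interpolation=cv2.INTER_CUBIC)
cv2.imwrite("pics/c4.png",np.hstack([g(i),g(j)]))
E
```

```text
top [ 0.304 -0.083  0.946]
scene [0.918 0.629 0.98 ]
(185, 175) (650, 160) [0.559 0.231 0.143]
(185, 175) (600, 180) [0.575 0.227 0.127]
(140, 235) (600, 180) [0.559 0.235 0.119]
(160, 230) (580, 185) [0.566 0.227 0.109]
```

View pics/c4.png

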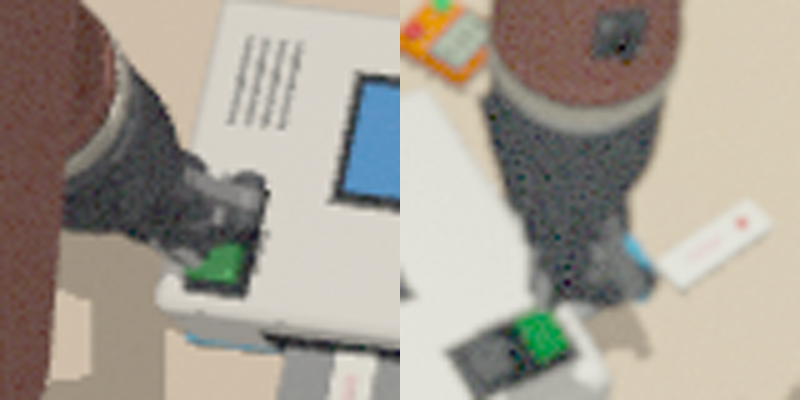

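The brightened view shows the tips still clear of the green end, about 15–20 mm up: the fingertips end higher than assumed. I'll go on down, guided by force.

drive_tool(motion=[0, 0, 0.002, 0, 0, 0, 0, 0.004, 0, 0, 0, 0, 0.006, 0, 0])

```text
t: 3.8
ee_pos: [0.5676, 0.2277, 0.1]
eef_rot: [-0.153, -3.138, 0.0]
force: [-0.1, -0.2, 0.1]
width: 0.0001
grip_force: 0.0
```

drive_tool(motion=[0, 0, 0.001, 0, 0, 0, 0, 0.002, 0, 0, 0, 0, 0.003, 0, 0, 0, 0, 0.004, 0, 0])

```text
t: 4.2
ee_pos: [0.5677, 0.2277, 0.0962]
eef_rot: [0.153, 3.138, 0.0]
force: [0.5, 1.4, -0.6]
width: 0.0
grip_force: 0.0
```

```bash
python3 - <<'E'
from h import *
i=snapshot("top")[:,:,::-1][110:190,85:165]; j=snapshot("scene")[:,:,::-1][220:300,260:340]
g=lambda i:cv2.resize(np.clip(255*(i/255.)**.45,0,255).astype(np.uint8),(400,400),interpolation=cv2.INTER_CUBIC)
cv2.imwrite("pics/c5.png",np.hstack([g(i),g(j)])); print(read_state()["force"])
E
```

```text
[-0.24282365 -0.49796958  0.07394163]
```

View pics/c5.png

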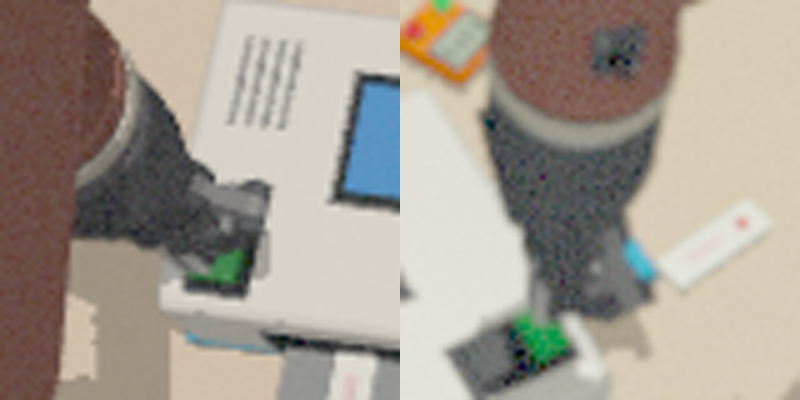

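Tips are now just above the green end, over its middle, with no contact yet.

drive_tool(motion=[0, 0, 0.001, 0, 0, 0, 0, 0.002, 0, 0, 0, 0, 0.003, 0, 0, 0, 0, 0.004, 0, 0])

```text
t: 4.7
ee_pos: [0.5677, 0.2277, 0.0922]
eef_rot: [-0.153, -3.138, -0.0]
force: [0.3, -0.5, 0.6]
width: -0.0001
grip_force: 0.0
```

drive_tool(motion=[0, 0, 0.001, 0, 0, 0, 0, 0.002, 0, 0, 0, 0, 0.003, 0, 0])

```text
t: 5.0
ee_pos: [0.5677, 0.2277, 0.0892]
eef_rot: [-0.153, -3.138, 0.0]
force: [0.6, -0.2, -0.4]
width: -0.0001
grip_force: 0.0
```

```bash
python3 - <<'E'
from h import *
for c,b in(("top",(127,162)),("scene",(288,286))):
    a=np.ascontiguousarray(snapshot(c)[:,:,::-1]); h=cv2.cvtColor(a,cv2.COLOR_BGR2HSV)
    for nm,im in(("old",cv2.imread(f"pics/{c}0.png")),("now",a)):
        m=cv2.inRange(cv2.cvtColor(im,cv2.COLOR_BGR2HSV),(45,90,25),(80,255,255))>0
        w=m[b[1]-10:b[1]+11,b[0]-10:b[0]+11]; print(c,nm); print("\n".join("".join(".#"[v] for v in r) for r in w.astype(int)))
    cv2.imwrite(f"pics/{c}6.png",a)
i=cv2.imread("pics/top6.png")[110:190,85:165]; j=cv2.imread("pics/scene6.png")[250:310,260:320]
g=lambda i:cv2.resize(np.clip(255*(i/255.)**.45,0,255).astype(np.uint8),(400,400),interpolation=cv2.INTER_CUBIC)
cv2.imwrite("pics/c6.png",np.hstack([g(i),g(j)]))
E
```

```text
top old
.....................
.....................
.....................
.....................
.....................
........#............
.......########......
......###########....
......###########....
......###########....
.....###########.....
.....###########.....
.....###########.....
......##########.....
.............##......
.....................
.....................
.....................
.....................
.....................
.....................
top now
.....................
.....................
.....................
.....................
.....................
.....................
.....................
.....................
.....................
..............##.....
............####.....
............####.....
...........#####.....
......##..#####......
.............##......
.....................
.....................
.....................
.....................
.....................
.....................
scene old
.....................
.....................
.....................
.....................
..........#..........
........####.........
.......######........
.....########........
....##########.......
....###########......
.....##########......
......##########.....
......##########.....
.......#########.....
........#######......
........#####........
.........###.........
.....................
.....................
.....................
.....................
scene now
.....................
.....................
.....................
.....................
.....................
.....................
.....................
.....###.............
.....###.............
.....####...##.......
.....##########......
......#########......
......##########.....
.......#########.....
........#######......
........#####........
.........###.........
.....................
.....................
.....................
.....................
```

View pics/c6.png

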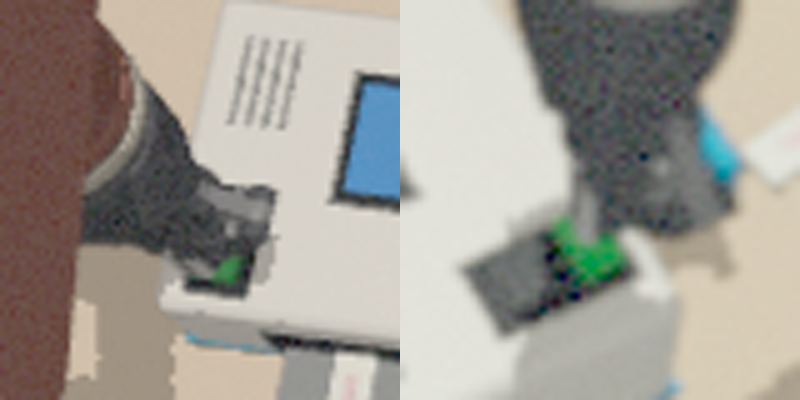

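drive_tool(motion=[0, 0, 0.001, 0, 0, 0, 0, 0.002, 0, 0, 0, 0, 0.003, 0, 0])

```text
t: 5.4
ee_pos: [0.5677, 0.2277, 0.0862]
eef_rot: [0.153, 3.138, -0.0]
force: [-0.2, -0.7, -0.1]
width: -0.0004
grip_force: 0.0
```

```bash
cat >> h.py <<'E'
def sil():
    s=read_state(); e=np.array(s["ee_pos"]); out={}
    for c in("top","scene"):
        a=np.ascontiguousarray(snapshot(c)[:,:,::-1]); o=cv2.imread(f"pics/{c}0.png")
        out[c]=np.abs(a.astype(int)-o).max(2)>45
        M=camera_model(c); out[c+"P"]=M["K"]@M["world_to_cam"][:3]
    print(e)
    for z in np.arange(e[2]-.03,e[2]+.061,.005):   # x-y map: both cameras see change
        print(round(z-e[2],3)); 
        if abs(round((z-e[2])*1000))%10: continue
        for dx in np.arange(.03,-.031,-.006):
            r=""
            for dy in np.arange(.03,-.031,-.006):
                k=0
                for c in("top","scene"):
                    u=out[c+"P"]@[e[0]+dx,e[1]+dy,z,1]; u=(u[:2]/u[2]).round().astype(int); k+=out[c][u[1],u[0]]
                r+=".-#"[k]
            print(r)
E
python3 -c "
from h import *
sil()"
```

```text
[0.56768139 0.2277195  0.08620702]
-0.03
-..-#..--..
---##..--..
---##..--..
--.#-..-...
...--..-...
...-.......
...-...----
...--..----
...-...----
-......----
-......----
-0.025
-0.02
--.-.......
----....-..
--##--.---.
--##-..--.-
---#....-.-
..--......-
..--..-----
..-...-----
......-----
......-----
-.....-----
-0.015
-0.01
----.-..-..
----....--.
-##----.--.
--#----.-#.
-##--...--.
-#-..---#-.
.--..-----.
-.....-----
......-----
-.....-----
--..-------
-0.005
-0.0
-##......-.
-#-...-..-.
-#--.....#-
-#-----..#-
.#---##--#.
-##------#.
--...-----.
.....------
.....------
-...-------
--.--------
0.005
0.01
##--..----.
##--.....-.
##--....---
##---#-#---
##--####.--
##--###-.-.
-.-.-----#.
--..-------
--.--------
--.--------
--.--.-----
0.015
0.02
#---..-----
#----..--.-
#---...#..-
#--###--..-
#--#####..-
---#####-.-
---##-----#
-----------
-----------
-----------
--#.-..----
0.025
0.03
-----.#---.
-----.-.---
---#-.-...-
---##--...-
--#####--..
---######.-
---#####--#
--##------#
-#---------
-#---------
-#---.-----
0.035
0.04
-----#.-...
-----#.----
--####...--
--####..-..
--####-....
--#######-.
-########--
######-#---
###--------
----.------
##-..------
0.045
0.05
-----#-....
-#####.---.
-####-...--
-#####-....
-#####--...
-#########-
##########-
#########--
--#-#------
#----------
#----------
0.055
0.06
#####---...
#####--.-..
#####--.---
-#####-...-
#######----
#######----
###########
-#-#-#####-
-######-##-
----##-----
----.......
```

drive_tool(motion=[0.005, 0, 0, 0, 0, 0.005, 0, 0.001, 0, 0, 0.005, 0, 0.002, 0, 0, 0.005, 0, 0.003, 0, 0])

```text
t: 5.9
ee_pos: [0.5627, 0.2282, 0.0833]
eef_rot: [0.153, 3.138, 0.0]
force: [-0.4, 0.0, -1.0]
width: 0.0
grip_force: 0.0
```

drive_tool(motion=[0, 0, 0.001, 0, 0, 0, 0, 0.002, 0, 0, 0, 0, 0.003, 0, 0])

```text
t: 6.2
ee_pos: [0.5625, 0.2283, 0.0803]
eef_rot: [-0.153, -3.137, 0.0]
force: [-1.4, 1.1, 1.9]
width: 0.0004
grip_force: 1.1
```

Contact. Pressing on.

drive_tool(motion=[0, 0, 0.001, 0, 0, 0, 0, 0.002, 0, 0, 0, 0, 0.003, 0, 0])

```text
t: 6.5
ee_pos: [0.5626, 0.2283, 0.0772]
eef_rot: [-0.153, -3.138, -0.0]
force: [-3.1, -0.6, 3.6]
width: -0.0003
grip_force: 1.6
```

drive_tool(motion=[0, 0, 0.001, 0, 0, 0, 0, 0.002, 0, 0, 0, 0, 0.003, 0, 0])

```text
t: 6.8
ee_pos: [0.5625, 0.2283, 0.0745]
eef_rot: [-0.153, -3.137, -0.0]
force: [-5.7, 0.6, 10.7]
width: -0.0001
grip_force: 5.8
```

```bash
python3 - <<'E'
from h import *
for c in("top","scene"):
    a=np.ascontiguousarray(snapshot(c)[:,:,::-1]); cv2.imwrite(f"pics/{c}7.png",a)
i=cv2.imread("pics/top7.png")[110:190,85:165]; j=cv2.imread("pics/scene7.png")[250:310,260:320]
g=lambda i:cv2.resize(np.clip(255*(i/255.)**.45,0,255).astype(np.uint8),(400,400),interpolation=cv2.INTER_CUBIC)
cv2.imwrite("pics/c7.png",np.hstack([g(i),g(j)]))
E
```

```text
(no output)
```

View pics/c7.png

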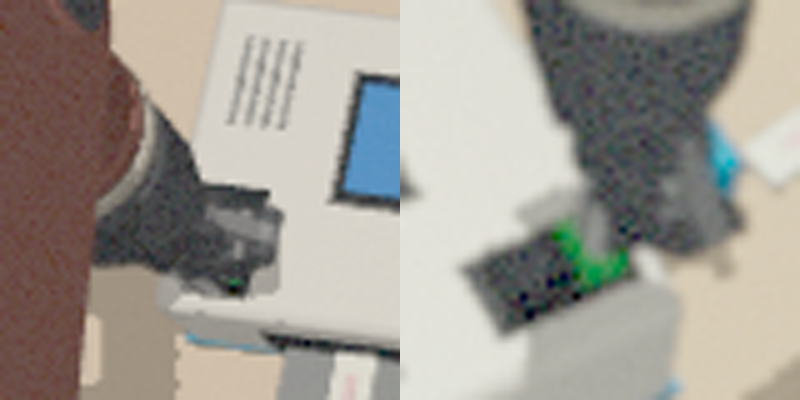

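Force climbs sharply to about 11 N after about 6 mm of travel, so the rocker is likely at its stop. A touch more, then lift off and check.

drive_tool(motion=[0, 0, 0.001, 0, 0, 0, 0, 0.001, 0, 0, 0, 0, -0.02, 0, 0, 0, 0, -0.06, 0, 0, 0.05, 0, -0.06, 0, 0, 0.1, -0.02, -0.06, 0, 0, 0.13, -0.05, -0.06, 0, 0, 0.13, -0.06, -0.06, 0, 0])

```text
t: 7.7
ee_pos: [0.4221, 0.1796, 0.132]
eef_rot: [-0.151, -3.133, 0.003]
force: [0.6, 0.9, -0.7]
width: -0.0004
grip_force: 0.0
```

```bash
python3 - <<'E'
from h import *
print(read_state()["ee_pos"],read_state()["force"])
for c in("top","scene"):
    a=np.ascontiguousarray(snapshot(c)[:,:,::-1]); cv2.imwrite(f"pics/{c}8.png",a)
    for n in("rocker_green","tray_front","cassette","reader"): print(c,n,[(d["xyz"],d["conf"]) for d in place_of(c,n)[:2]])
    m=cv2.inRange(cv2.cvtColor(a,cv2.COLOR_BGR2HSV),(45,90,25),(80,255,255)); b=(127,162) if c=="top" else (288,286)
    print("\n".join("".join(".#"[int(v>0)] for v in r) for r in m[b[1]-10:b[1]+11,b[0]-10:b[0]+11]))
E
```

```text
[0.42211077 0.17959849 0.13202142] [ 0.63587104  0.88335051 -0.73421332]
top rocker_green [([0.3555, -0.3042, 0.0024], 0.42)]
top tray_front [([0.4806, 0.1697, 0.0428], 0.56)]
top cassette [([0.425, 0.1914, 0.0003], 0.68)]
top reader [([0.6275, 0.1564, -0.001], 0.7)]
.....................
.....................
.....................
.....................
.....................
.....................
.......####..........
.......#########.....
......###########....
......###########....
......###########....
......###########....
......###########....
......###########....
........########.....
.....................
.....................
.....................
.....................
.....................
.....................
scene rocker_green [([0.5704, 0.2298, 0.0912], 0.49), ([0.4608, -0.2624, -0.0033], 0.48)]
scene tray_front [([0.4807, 0.1739, 0.0419], 0.98), ([0.4236, 0.1951, -0.002], 0.45)]
scene cassette [([0.4215, 0.1927, -0.0014], 0.67)]
scene reader [([0.6291, 0.1571, -0.001], 0.93)]
.....................
.....................
.....................
.....................
.....................
.....................
........####.........
......#######........
.....#########.......
....##########.......
.....##########......
......##########.....
......##########.....
.......#########.....
.......#########.....
........#######......
.........####........
.........#...........
.....................
.....................
.....................
```

```bash
python3 - <<'E'
from h import *
for c,b in(("top",(127,162)),("scene",(288,286))):
    M=camera_model(c);P=M["K"]@M["world_to_cam"][:3]
    pj=lambda p:(lambda u:u[:2]/u[2])(P@np.r_[p,1])
    for n in(0,8):
        a=cv2.imread(f"pics/{c}{n}.png"); m=cv2.inRange(cv2.cvtColor(a,cv2.COLOR_BGR2HSV),(45,90,25),(80,255,255))[b[1]-12:b[1]+13,b[0]-12:b[0]+13]
        ys,xs=np.nonzero(m); print(c,n,xs.mean()+b[0]-12,ys.mean()+b[1]-12,len(xs))
    print("pred off",pj([.5711,.2275,.0957]),"on",pj([.5711,.2275,.0893]))
E
```

```text
top 0 127.54022988505747 161.632183908046 87
top 8 127.93103448275863 162.2528735632184 87
pred off [127.13404068 162.18672976] on [127.95038274 162.96705959]
scene 0 287.7659574468085 286.24468085106383 94
scene 8 287.97777777777776 287.0444444444444 90
pred off [287.39039713 285.5975384 ] on [287.22146382 286.98498005]
```

```bash
python3 - <<'E'
from h import *
g=lambda n,x,y:cv2.resize(np.clip(255*(cv2.imread(f"pics/{n}.png")[y:y+34,x:x+44]/255.)**.6,0,255).astype(np.uint8),(396,300),interpolation=cv2.INTER_CUBIC)
cv2.imwrite("pics/c9.png",np.vstack([np.hstack([g("top0",108,144),g("top8",108,144)]),np.hstack([g("scene0",262,268),g("scene8",262,268)])]))
E
```

```text
(no output)
```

View pics/c9.png

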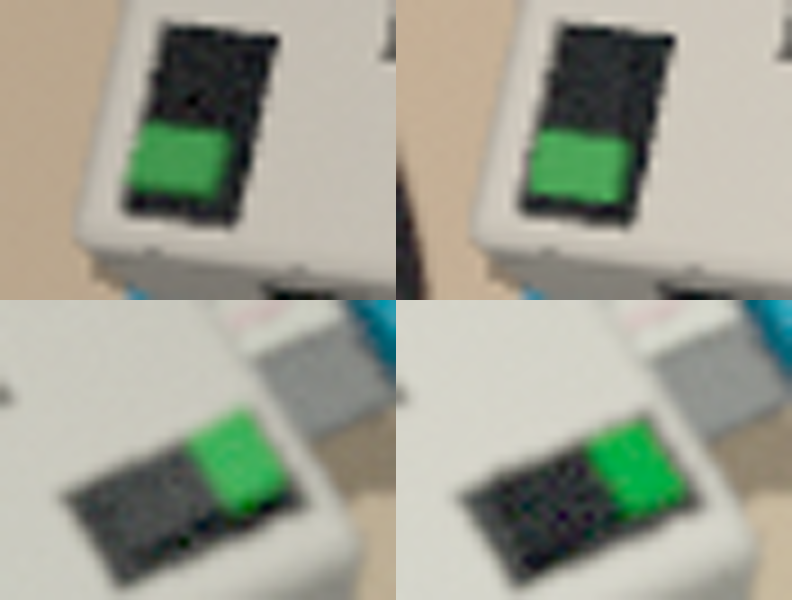

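The rocker clearly tilted, but the visible shift is somewhat below what a full throw should give. I'll press again, further out along the green end and more firmly.

drive_tool(motion=[-0.08, 0.04, -0.01, 0, 0, -0.129, 0.062, 0, 0, 0, -0.129, 0.062, 0.02, 0, 0, -0.129, 0.062, 0.045, 0, 0, -0.129, 0.062, 0.052, 0, 0, -0.129, 0.062, 0.054, 0, 0])

```text
t: 8.8
ee_pos: [0.5603, 0.2301, 0.0784]
eef_rot: [-0.152, -3.134, 0.002]
force: [0.1, -0.2, -0.6]
width: -0.0002
grip_force: 0.0
```

drive_tool(motion=[0, 0, 0.001, 0, 0, 0, 0, 0.002, 0, 0, 0, 0, 0.003, 0, 0])

```text
t: 9.1
ee_pos: [0.5627, 0.2305, 0.0792]
eef_rot: [0.153, 3.135, 0.001]
force: [0.6, 0.2, -0.8]
width: 0.0001
grip_force: 0.0
```

drive_tool(motion=[0.006, -0.002, 0, 0, 0, 0.006, -0.002, 0.002, 0, 0, 0.006, -0.002, 0.003, 0, 0, 0.006, -0.002, 0.004, 0, 0])

```text
t: 9.5
ee_pos: [0.5557, 0.2289, 0.0733]
eef_rot: [0.153, 3.138, 0.0]
force: [-1.0, 0.3, 3.9]
width: 0.0002
grip_force: 2.3
```

drive_tool(motion=[0, 0, 0.001, 0, 0, 0, 0, 0.001, 0, 0])

```text
t: 9.7
ee_pos: [0.5558, 0.2289, 0.0732]
eef_rot: [-0.153, -3.138, 0.0]
force: [-4.0, -1.1, 6.3]
width: 0.0003
grip_force: 3.8
```

drive_tool(motion=[0, 0, 0.001, 0, 0, 0, 0, 0.001, 0, 0])

```text
t: 9.9
ee_pos: [0.5559, 0.229, 0.073]
eef_rot: [-0.153, -3.138, 0.0]
force: [-7.0, -1.9, 11.9]
width: -0.0
grip_force: 6.6
```

drive_tool(motion=[0, 0, 0.001, 0, 0, 0, 0, 0.001, 0, 0])

```text
t: 10.1
ee_pos: [0.5559, 0.229, 0.0729]
eef_rot: [0.153, 3.138, -0.0]
force: [-10.0, -2.4, 17.7]
width: 0.0001
grip_force: 9.4
```

Height holds at 73 mm while the force rises to about 18 N: a hard stop, so the rocker is fully on. Next I retreat and go down in front of the tray.

drive_tool(motion=[0, 0, -0.02, 0, 0, 0, 0, -0.05, 0, 0, 0.05, -0.03, -0.05, 0, 0, 0.106, -0.065, -0.05, 0, 0, 0.106, -0.065, -0.05, 0, 0, 0.106, -0.065, -0.05, 0, 0])

```text
t: 10.7
ee_pos: [0.441, 0.1735, 0.1195]
eef_rot: [-0.153, -3.136, 0.001]
force: [0.5, 0.2, 1.0]
width: -0.0005
grip_force: 0.0
```

```bash
python3 - <<'E'
from h import *
print(read_state()["ee_pos"],read_state()["force"])
for c in("top","scene"):
    b=(127,162) if c=="top" else (288,286)
    a=np.ascontiguousarray(snapshot(c)[:,:,::-1]); cv2.imwrite(f"pics/{c}10.png",a)
    m=cv2.inRange(cv2.cvtColor(a,cv2.COLOR_BGR2HSV),(45,90,25),(80,255,255))[b[1]-12:b[1]+13,b[0]-12:b[0]+13]
    ys,xs=np.nonzero(m); print(c,xs.mean()+b[0]-12,ys.mean()+b[1]-12,len(xs))
E
```

```text
[0.44102264 0.17354091 0.11952913] [0.4995768  0.19640241 1.03090105]
top 128.0 162.19101123595505 89
scene 287.97777777777776 287.0444444444444 90
```

The rocker image is unchanged from the first press, which confirms it is at its stop. Descending in front of the tray.

drive_tool(motion=[0.003, 0, 0.03, 0, 0, 0.003, 0, 0.06, 0, 0, 0.003, 0, 0.08, 0, 0, 0.003, 0, 0.087, 0, 0, 0.003, 0, 0.087, 0, 0])

```text
t: 11.3
ee_pos: [0.441, 0.175, 0.0325]
eef_rot: [-0.153, -3.136, 0.001]
force: [-0.3, 0.1, 0.2]
width: -0.0001
grip_force: 0.0
```

drive_tool(motion=[-0.01, 0, 0, 0, 0, -0.018, 0, 0, 0, 0, -0.025, 0, 0, 0, 0, -0.032, 0, 0, 0, 0, -0.038, 0, 0, 0, 0])

```text
t: 11.8
ee_pos: [0.4791, 0.1712, 0.0336]
eef_rot: [-0.153, -3.137, -0.0]
force: [-3.4, 0.4, 2.2]
width: -0.0001
grip_force: 1.7
```

drive_tool(motion=[-0.005, 0, 0, 0, 0, -0.01, 0, 0, 0, 0, -0.014, 0, 0, 0, 0, -0.018, 0, 0, 0, 0])

```text
t: 12.2
ee_pos: [0.4968, 0.1694, 0.0332]
eef_rot: [-0.153, -3.138, -0.0]
force: [-3.7, 1.6, 2.4]
width: -0.0002
grip_force: 1.7
```

drive_tool(motion=[-0.003, 0, 0, 0, 0, -0.005, 0, 0, 0, 0, -0.007, 0, 0, 0, 0])

```text
t: 12.5
ee_pos: [0.5037, 0.1687, 0.0332]
eef_rot: [-0.153, -3.138, -0.0]
force: [-3.3, 2.1, 1.5]
width: -0.0002
grip_force: 1.6
```

drive_tool(motion=[-0.003, 0, 0, 0, 0, -0.006, 0, 0, 0, 0, -0.008, 0, 0, 0, 0])

```text
t: 12.8
ee_pos: [0.5115, 0.168, 0.0332]
eef_rot: [-0.153, -3.137, -0.0]
force: [-9.3, 3.7, 3.4]
width: -0.0001
grip_force: 5.0
```

drive_tool(motion=[-0.001, 0, 0, 0, 0, -0.002, 0, 0, 0, 0, -0.003, 0, 0, 0, 0])

```text
t: 13.1
ee_pos: [0.5115, 0.1679, 0.0329]
eef_rot: [-0.152, -3.131, 0.001]
force: [-15.7, 3.8, 13.5]
width: -0.0001
grip_force: 8.4
```

Hard stop. Backing off, lifting, and checking.

drive_tool(motion=[0.02, 0, 0, 0, 0, 0.05, 0, 0, 0, 0, 0.06, 0, -0.04, 0, 0, 0.06, 0, -0.09, 0, 0, 0.06, 0, -0.1, 0, 0, 0.06, 0, -0.1, 0, 0])

```text
t: 13.7
ee_pos: [0.4579, 0.1737, 0.1365]
eef_rot: [0.153, 3.13, 0.002]
force: [0.6, 0.3, -0.2]
width: 0.0
grip_force: 0.0
```

```bash
python3 - <<'E'
from h import *
s=read_state();print(s["ee_pos"],s["eef_rot"])
for c in("top","scene"):
    a=np.ascontiguousarray(snapshot(c)[:,:,::-1]); cv2.imwrite(f"pics/{c}11.png",a)
    for n in("tray_front","cassette","timer_blue_start_top"): print(c,n,[(d["xyz"],d["conf"]) for d in place_of(c,n)[:2]])
    m=cv2.inRange(cv2.cvtColor(a,cv2.COLOR_BGR2HSV),(45,90,25),(80,255,255)); b=(127,162) if c=="top" else (288,286)
    ys,xs=np.nonzero(m[b[1]-12:b[1]+13,b[0]-12:b[0]+13]); print(c,xs.mean()+b[0]-12,ys.mean()+b[1]-12,len(xs))
E
```

```text
[0.45789396 0.17367222 0.13645086] [1.52817256e-01 3.13019464e+00 2.08755790e-03]
top tray_front [([0.525, 0.166, 0.038], 0.46)]
top cassette [([0.4259, 0.1956, 0.0001], 0.56)]
top timer_blue_start_top [([0.5098, -0.4963, 0.0239], 0.59), ([0.4358, -0.2441, 0.029], 0.55)]
top 127.92222222222222 162.27777777777777 90
scene tray_front [([0.5216, 0.1686, 0.0394], 0.69)]
scene cassette [([0.4229, 0.193, -0.0018], 0.56)]
scene timer_blue_start_top [([0.4359, -0.2455, 0.0223], 0.6)]
scene 288.09574468085106 287.1276595744681 94
```

Tray home (front at x≈0.523, expected 0.5215), rocker still on. Now to the blue timer's green key.

drive_tool(motion=[-0.017, -0.418, 0, 0, 0, -0.017, -0.418, 0, 0, 0, -0.017, -0.418, 0, 0, 0, -0.017, -0.418, 0, 0, 0, -0.017, -0.418, 0, 0, 0, -0.017, -0.418, 0, 0, 0, -0.017, -0.418, 0, 0, 0, -0.017, -0.418, 0, 0, 0])

```text
t: 14.9
ee_pos: [0.4315, -0.2279, 0.1329]
eef_rot: [-0.153, -3.138, -0.0]
force: [0.6, 0.5, 0.1]
width: -0.0002
grip_force: 0.0
```

drive_tool(motion=[0, 0, 0, 0, 0])

```text
t: 15.0
ee_pos: [0.4315, -0.2316, 0.1333]
eef_rot: [0.162, 3.137, -0.004]
force: [-0.1, 0.1, -0.3]
width: -0.0002
grip_force: 0.0
```

drive_tool(motion=[-0.004, -0.012, 0, 0, 0, -0.004, -0.012, 0.03, 0, 0, -0.004, -0.012, 0.06, 0, 0, -0.004, -0.012, 0.075, 0, 0, -0.004, -0.012, 0.083, 0, 0, -0.004, -0.012, 0.083, 0, 0])

```text
t: 15.6
ee_pos: [0.4345, -0.2369, 0.0491]
eef_rot: [-0.151, -3.136, -0.002]
force: [0.4, -0.4, 0.2]
width: -0.0
grip_force: 0.0
```

drive_tool(motion=[0, 0, 0.005, 0, 0, 0, 0, 0.01, 0, 0, 0, 0, 0.015, 0, 0, 0, 0, 0.02, 0, 0, 0, 0, 0.024, 0, 0, 0, 0, 0.027, 0, 0])

```text
t: 16.2
ee_pos: [0.4348, -0.2382, 0.0229]
eef_rot: [-0.153, -3.138, -0.0]
force: [0.0, -0.2, 0.6]
width: 0.0
grip_force: 0.0
```

drive_tool(motion=[0, -0.006, 0, 0, 0, 0, -0.006, 0, 0, 0, 0, -0.006, 0.002, 0, 0, 0, -0.006, 0.004, 0, 0, 0, -0.006, 0.006, 0, 0])

```text
t: 16.7
ee_pos: [0.4344, -0.2442, 0.0172]
eef_rot: [0.153, 3.138, -0.0]
force: [0.1, -0.1, -0.0]
width: 0.0003
grip_force: 0.0
```

drive_tool(motion=[0, 0, 0.001, 0, 0, 0, 0, 0.002, 0, 0, 0, 0, 0.003, 0, 0])

```text
t: 17.0
ee_pos: [0.4344, -0.2442, 0.0142]
eef_rot: [-0.153, -3.138, -0.0]
force: [-0.4, 0.6, -0.4]
width: 0.0
grip_force: 0.0
```

drive_tool(motion=[0, 0, 0.001, 0, 0, 0, 0, 0.002, 0, 0, 0, 0, 0.003, 0, 0])

```text
t: 17.3
ee_pos: [0.4344, -0.2442, 0.0113]
eef_rot: [0.153, 3.138, 0.0]
force: [-0.1, 0.1, 1.7]
width: 0.0
grip_force: 0.9
```

drive_tool(motion=[0, 0, 0.001, 0, 0, 0, 0, 0.002, 0, 0])

```text
t: 17.5
ee_pos: [0.4344, -0.2443, 0.0094]
eef_rot: [0.153, 3.138, -0.0]
force: [-1.3, 1.8, 3.2]
width: 0.0003
grip_force: 1.6
```

Contact came at about 12 mm as predicted, with spring-like force. Pressing to the stop.

drive_tool(motion=[0, 0, 0.001, 0, 0, 0, 0, 0.002, 0, 0])

```text
t: 17.7
ee_pos: [0.4345, -0.2443, 0.0081]
eef_rot: [-0.153, -3.138, -0.0]
force: [-5.1, 3.9, 17.9]
width: -0.0002
grip_force: 8.8
```

drive_tool(motion=[0, 0, 0.001, 0, 0, 0, 0, 0.001, 0, 0])

```text
t: 17.9
ee_pos: [0.4345, -0.2443, 0.008]
eef_rot: [-0.153, -3.137, -0.0]
force: [-6.3, 4.3, 19.8]
width: -0.0003
grip_force: 9.8
```

Key fully down (4 mm of travel, then a hard stop at about 20 N). Releasing.

drive_tool(motion=[0, 0, -0.003, 0, 0, 0, 0, -0.01, 0, 0, 0, 0, -0.04, 0, 0, 0, 0, -0.09, 0, 0, 0, 0, -0.13, 0, 0, 0, 0, -0.13, 0, 0])

```text
t: 18.5
ee_pos: [0.4381, -0.2471, 0.1431]
eef_rot: [0.152, 3.128, -0.011]
force: [0.7, -0.3, -0.3]
width: 0.0001
grip_force: 0.0
```

```bash
python3 - <<'E'
from h import *
s=read_state();print(s["t"],s["ee_pos"],s["force"])
for c in("top","scene"):
    a=snapshot(c)
    for n in("tray_front","rocker_green","timer_blue","timer_orange"): print(c,n,[(np.round(d["xyz"],3).tolist(),d["conf"]) for d in place_of(c,n)[:2]])
E
```

```text
18.5 [ 0.43813222 -0.24709932  0.14312542] [ 0.67683029 -0.34523117 -0.32300257]
top tray_front [([0.522, 0.165, 0.038], 0.57)]
top rocker_green [([0.569, 0.226, 0.085], 0.51)]
top timer_blue [([0.284, -0.436, -0.001], 0.72), ([0.526, 0.167, 0.039], 0.69)]
top timer_orange [([0.471, -0.106, 0.001], 0.88), ([0.476, -0.001, 0.002], 0.8)]
scene tray_front [([0.521, 0.169, 0.039], 0.66)]
scene rocker_green [([0.574, 0.226, 0.091], 0.69), ([0.424, 0.194, -0.001], 0.48)]
scene timer_blue [([0.286, -0.438, -0.001], 0.68), ([0.493, -0.476, 0.0], 0.67)]
scene timer_orange [([0.468, -0.109, -0.003], 0.76), ([0.47, 0.003, 0.005], 0.71)]
```

```bash
python3 -c "
from station import *
print(close_job())"
```

```text
the job is handed in; nothing more can be done
None
```

Job handed in at 18.5 s: rocker and tray were each pushed to a hard stop and checked in the pictures, then the leftmost blue timer's green key was pressed to its stop and released; the arm hid that timer in the last pictures, so its final position and raised key are unconfirmed, and no verdict came back.

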